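# Set the photometer's filter selector to the cross and start the reading

## Task

On the white photometer, push the selector's upright tab round with a fingertip or the outside of the fingers until it points at the cross-shaped mark, then press the round start button fully down and let it come back up. Do not press the button before the selector is set, do not pinch or grip the tab, and leave the tube, the tape roll and the timer standing where they are.

Things in the scene. Friction and masses are not known exactly. Their poses are not given: they have to be found in the camera images.
- photometer: White box fixed to the worktop, 200 mm deep (x, front at -x toward the robot), 330 mm wide (y), 50 mm high, turned up to 0.25 rad about the vertical; origin at the centre of its underside. The selector's axis is at (30, 40) mm in its frame, the start button at its right front.
- dial_axis (a point): On the selector's vertical turning axis, at the height of the photometer's flat top (deck), 50 mm above the worktop. Axes: x to the photometer's back, y to its left, z up. Round the axis is a fixed cover, radius 50 mm, 20 mm high.
- selector (a joint): Selector angle, rad. At 0 the tab is at the front; positive is anticlockwise from above: tab direction from the axis is (-cos q, -sin q) in dial_axis's frame. Stops at -2 and 2. No detents; friction (0.12 N m, 1.6 N at the tab) keeps it where it is left. The marks are at -1.45, -0.70, 0.70, 1.45 rad, which mark is where varies. Starts between the middle two, within -0.3 to 0.3.
- tab_mid (a point): Centre of the tab, 72 mm from the axis, 30 mm above the deck. The tab is an upright radial fin: 4 mm metal core, 52 to 92 mm from the axis, 4 to 50 mm above the deck, with a 4 mm grey cheek on each side (selector_c1 right, selector_c2 left; 12 mm thick in all; radius 55 to 89 mm, 8 to 44 mm above the deck). Nothing near it is higher than 20 mm.
- tab_aim (a point): Point that turns with the selector, at deck height, 107 mm from the axis straight out beyond the tab: where the tab points. It comes over the middle of a mark when the selector is set to that mark.
- mark_cross: The target: a flat black cross, 32 x 32 mm with 8 mm arms, 2 mm high, on the deck 107 mm from the axis; origin at its centre at deck height. The other three marks on that circle are a single bar 32 x 8 mm, a solid disc 30 mm across and a pair of 13 mm dots.
- start_button (a joint): Travel of the round start button in m: 0 up, 0.006 fully down; sprung, about 5 N when fully down.
- start_button_top (a point): Centre of the top face of the grey start button, 28 mm across, in a black housing on the deck at the photometer's right front; pressed straight down.
- tube: Bystander: loose standing screw-cap tube, 36 mm across, 118 mm high, on the worktop in front of the photometer; origin at the centre of its foot.
- tape: Bystander: loose roll of tape, 52 mm across, 19 mm high, lying on the worktop left of the photometer; origin at the centre of its underside.
- bench_timer: Bystander: loose bench timer, 64 x 66 x 19 mm, lying on the worktop right of the photometer; origin at the centre of its underside.

How it is judged:
By the outcome, as a careful person would: the job done as asked, in the order asked, and still so for the second after the job is handed in, with the robot touching nothing.
It also fails if it takes over 42 s, if anything falls off the work surface, if the arm or the gripper's body presses on something with over 40 N, if the wrist force passes 120 N, or if a joint passes its speed limit or range.

## Robot

A 6-joint arm with a two-finger parallel gripper is mounted at the origin on a cart in front of the work surface, level with it; the furniture and walls round the work are solid. World frame = base frame: x ahead of the robot, y to its left, z up, the work surface at z = 0. Lengths are in m, angles in rad, forces in N, time in s.
With the tool pointing down it reaches from about 0.275 to 0.85 m from the base axis. Payload 5.2 kg.
Tool frame: the origin (TCP) lies on the centre line of the jaws, within the pads' length; the fingertips stand 25 mm ahead of it and the grasp point (between the pads) lies 6 mm ahead of it (bot.tip_extent is the distance from the TCP to the fingertips, in m); z points along the fingers, y is the line along which they close (so a half turn about z gives the same grasp; the last joint's range is limited). The gripper opens to 85 mm and grips with 20 to 120 N. Pads are 22 mm wide; open, the fingers measure 114 mm over their backs; the gripper's body (76 mm by 85 mm) begins 54 mm behind the grasp point. The pads swing forward as they close: fully open they stand 13 mm farther back than shut.
Start: joints at [-1.514, 0.259, 1.535, -0, 1.348, -0.203], TCP at [0.141, -0.532, 0.256] pointing down, gripper open.
Joint ranges: [-3.14, 3.14], [-0.91, 2.08], [0.19, 2.58], [-1.22, 4.36], [0.22, 2.71], [-3.12, 3.12]. Speed limits (rad/s): [2.57, 2.57, 3.14, 3.14, 3.14, 3.14].

## Interface

Orientations are given as a unit quaternion [w, x, y, z].
In Python, from plant import bot, imaging gives the robot as it stands.
- The arm moves only by the shell command python3 -m crank 'ROWS' [OPENING]. ROWS is JSON, a list of rows, each an object of numbers: "x", "y", "z": the shift along the world's x, y, z in cm; "rx", "ry", "rz": the turn, a rotation vector about the world's x, y, z in degrees. A call has 1 to 20 rows; each row shifts and turns the commanded pose from where the row before left it; what a row does not reach is not made up. A row lasts 1/10 s, in which the tool goes at most 50 mm and 8.59 degrees, less where a joint would pass 70% of its speed; a pose out of reach is approached as far as the arm can. A call with a gripper value outside its range is refused whole. OPENING is the closure, from 0 (fully open) to 1 (shut), set as the call begins (- or left out, the last holds). The fingers move at their own pace and stop on an object; the grip force is fixed at half the most. Time passes only in rows, so rows that do not move let the fingers close. It gives the time, the measured TCP pose, the force, the opening and the grip force at its end, in the units of the state.
- bot.state(): the state, without advancing time (a new reading comes with each control period).
- imaging.grab_frame(name): name is "scene" or "top" or "wrist"; returns the picture (480x640x3 uint8, red, green, blue); there is no depth.
- imaging.camera_info(name): a dict with "fx", "fy", "cx", "cy" (pixels), "dist" ([k1, k2, p1, p2, k3] as OpenCV has them; the pictures are not rectified), "world_from_camera" (4x4, takes a point from camera to world coordinates). Camera axes: x right, y down, z forward; pixel columns grow to the right and rows downward; lengths in m; the calibration is good to about 2 mm. A picture is of the moment at which its call begins: read the wrist's pose just before it. camera_info takes no time and is no camera call; for the wrist camera it gives the pose at the moment of the call.
- bot.job_done(): hands the job in; it is judged then, once.
The state is a dict: "time": time; "q": joint angles; "qvel": joint speeds; "effort": joint torques, N m; "tcp_pos": TCP position; "ee_rot": TCP orientation; "force": force on the tool from outside, world axes, zero at the start; "torque": the same for the moment, N m; "opening": finger opening in m; "finger_force": force on a finger pad.
Only numpy, scipy, OpenCV 4.12 (cv2) and the standard library are available. Lean on these libraries where they do the work, as an engineer would, in place of code of your own. Each camera call takes 0.05 s, during which the arm holds its last target. There are 200 camera calls.

## Working session

There is one attempt and no reset: what is moved stays moved. The work goes in short steps, Python scripts to look and compute and a shell command to move; the robot and the scene stay as the last step left them, time stands still between calls to the robot, and variables do not carry over. Pictures are saved under pics/ and viewed, at most 10 in all, crops included, and the job is handed in when it is done.

```bash
mkdir -p pics
python3 - <<'E'
from plant import bot, imaging
import cv2,json
s=bot.state();print(s['time'],s['tcp_pos'],s['ee_rot'],s['force'],s['opening'],bot.tip_extent)
for n in("scene","top"):
    im=imaging.grab_frame(n);cv2.imwrite(f"pics/{n}0.png",im[:,:,::-1])
    i=imaging.camera_info(n);print(n,i)
E
```

```text
0.0 [ 0.14125997 -0.53105737  0.25546769] [-9.04798602e-04  9.91575376e-01  1.29527807e-01  5.66641877e-05] [-0.63854914 -0.01922489  0.61080616] 0.08541674369796047 0.025
scene {'fx': 598.9052685212089, 'fy': 598.9052685212089, 'cx': 316.8950149522686, 'cy': 237.60154546491756, 'dist': array([-0.1178121,  0.       ,  0.       ,  0.       ,  0.       ]), 'world_from_camera': array([[-0.80655224, -0.33442261,  0.4874782 , -0.06164526],
       [-0.59098943,  0.47610548, -0.6511951 ,  0.82014001],
       [-0.01431668, -0.81331734, -0.58164417,  0.77613925],
       [ 0.        ,  0.        ,  0.        ,  1.        ]])}
top {'fx': 437.64445822899427, 'fy': 437.64445822899427, 'cx': 316.87304090947566, 'cy': 239.49412304594514, 'dist': array([-0.06357214,  0.        ,  0.        ,  0.        ,  0.        ]), 'world_from_camera': array([[ 0.01413894, -0.99298882,  0.11735967,  0.40189854],
       [-0.99989625, -0.01436442, -0.00107567,  0.03216571],
       [ 0.00275393, -0.11733229, -0.99308889,  0.93441758],
       [ 0.        ,  0.        ,  0.        ,  1.        ]])}
```

View pics/top0.png

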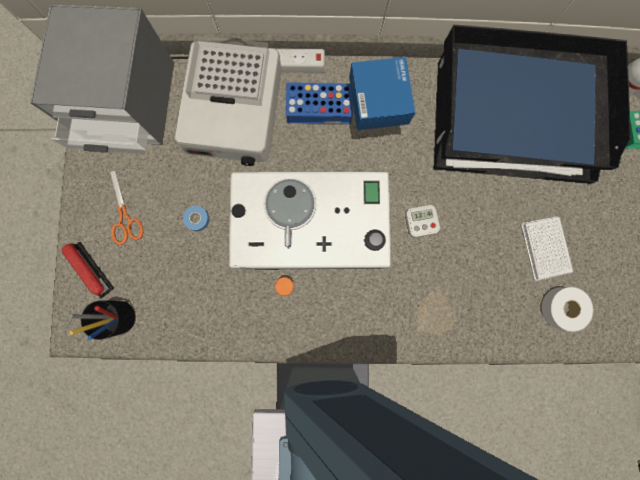

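View pics/scene0.png

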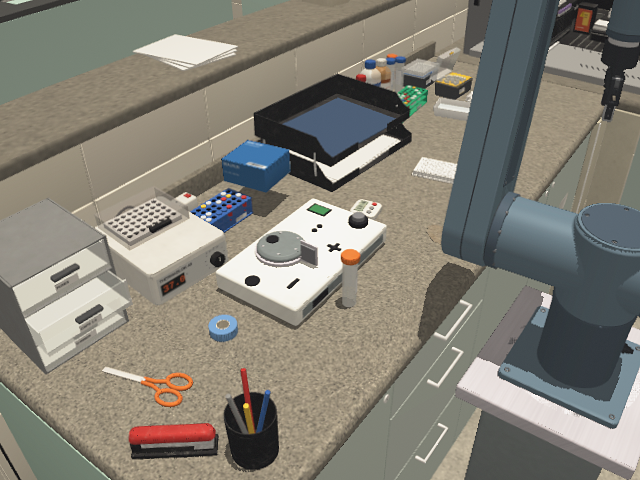

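The top view shows the cross at about (324,244), bar (256,244), disc (238,211), dots (342,210), tab (288,237), button (375,240) and orange tube cap (285,287). The cross is therefore at q = +0.70, and the tab has to go right in the image (toward -y).

```bash
cat > h.py <<'E'
from plant import bot, imaging
import cv2,numpy as np
def ray(i,px,z):
    K=np.array([[i['fx'],0,i['cx']],[0,i['fy'],i['cy']],[0,0,1]])
    u=cv2.undistortPoints(np.array(px,float).reshape(-1,1,2),K,i['dist']).reshape(-1,2)
    T=i['world_from_camera'];d=np.c_[u,np.ones(len(u))]@T[:3,:3].T;o=T[:3,3]
    return o+d*((z-o[2])/d[:,2])[:,None]
def blob(m,x0,y0,x1,y1):
    n,l,st,c=cv2.connectedComponentsWithStats(m[y0:y1,x0:x1].astype(np.uint8))
    k=1+np.argmax(st[1:,4]);return c[k]+[x0,y0],st[k,4]
E
python3 - <<'E'
from h import *
im=cv2.imread('pics/top0.png');i=imaging.camera_info('top');dark=im.max(2)<90
P={}
for n,b,z in(("cross",(312,232,336,256),.052),("bar",(245,236,268,252),.052),("disc",(231,202,246,219),.052),("dots",(333,203,351,217),.052),("button",(362,227,388,252),.07)):
    m=dark.copy()
    if n=="dots": ys,xs=np.nonzero(m[b[1]:b[3],b[0]:b[2]]);c,a=np.array([xs.mean()+b[0],ys.mean()+b[1]]),len(xs)
    else:c,a=blob(m,*b)
    P[n]=ray(i,[c],z)[0];print(n,c,a,P[n].round(4))
# axis: fit marks pattern (known angles) rigidly: yaw+translation
ang={'disc':-1.45,'bar':-.7,'cross':.7,'dots':1.45}
A=np.array([.107*np.array([-np.cos(ang[k]),-np.sin(ang[k])]) for k in ang]);B=np.array([P[k][:2] for k in ang])
a=A-A.mean(0);b=B-B.mean(0)
yaw=np.arctan2((a[:,0]*b[:,1]-a[:,1]*b[:,0]).sum(),(a*b).sum());R=np.array([[np.cos(yaw),-np.sin(yaw)],[np.sin(yaw),np.cos(yaw)]])
t=B.mean(0)-R@A.mean(0);print("axis",t,"yaw",yaw,"res",(B-A@R.T-t).round(4).tolist())
h=im.astype(int);o=(h[:,:,2]>180)&(h[:,:,0]<110)
c,_=blob(o,265,270,305,305);print("tube",c,ray(i,[c],.118))
t0=ray(i,[[288,246]],.1)[0];v=R.T@(t0[:2]-t);print("tab end",t0,"q",np.arctan2(-v[1],-v[0]))
for q in(0,.35,.7):print(q,t+R@(.072*np.array([-np.cos(q),-np.sin(q)])))
cv2.imwrite('pics/c.png',cv2.resize(im[165:300,225:395],None,fx=4,fy=4,interpolation=cv2.INTER_CUBIC))
E
```

```text
cross [323.56603774 243.50943396] 53 [0.4982 0.0175 0.052 ]
bar [255.27777778 243.83333333] 36 [0.4955 0.1561 0.052 ]
disc [238.         210.45112782] 133 [0.5638 0.1937 0.052 ]
dots [341.68571429 210.02857143] 35 [ 0.5677 -0.0187  0.052 ]
button [373.43678161 240.18390805] 174 [ 0.5043 -0.0814  0.07  ]
axis [0.57864467 0.08798247] yaw 0.017471636815786167 res [[-0.0001, -0.0002], [-0.0001, 0.0006], [0.0002, -0.0001], [0.0001, -0.0003]]
tube [283.67049808 286.24904215] [[0.41008471 0.09168539 0.118     ]]
tab end [0.4871511  0.08642031 0.1       ] q -0.00039925101702477643
0 [0.50665566 0.08672458]
0.35 [0.51145149 0.06211597]
0.7 [0.5243948  0.04064379]
```

View pics/c.png

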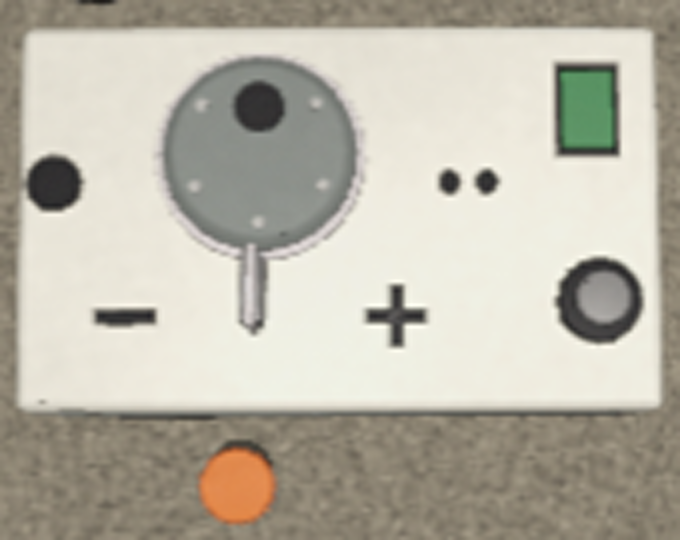

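The crop confirms the layout: the cross is right of the tab, the button cap is at about (376,239) in the full image, and q ≈ 0. Next I shut the fingers and move over to the left side of the tab.

```bash
python3 -m crank '[{"x":2,"y":3.7},{"x":2,"y":3.7},{"x":2,"y":3.7},{"x":2,"y":3.7},{"x":2,"y":3.7},{"x":2,"y":3.7},{"x":2,"y":3.7},{"x":2,"y":3.7},{"x":2,"y":3.7},{"x":2,"y":3.7},{"x":2,"y":3.7},{"x":2,"y":3.7},{"x":2,"y":3.7},{"x":2,"y":3.7},{"x":2,"y":3.7},{"x":2,"y":3.7},{"x":2,"y":3.7},{"x":2,"y":3.7},{},{}]' 1
python3 - <<'E'
from h import *
s=bot.state();print(s['tcp_pos'],s['ee_rot'],s['force'])
i=imaging.camera_info('wrist');im=imaging.grab_frame('wrist');cv2.imwrite('pics/w1.png',im[:,:,::-1]);print(i)
E
```

```text
[ 0.14129352 -0.53110032  0.25554151] [-8.31111021e-04  9.91575368e-01  1.29528349e-01  7.51906666e-05] [ 0.36489606 -0.82513599 -0.16851165]
{'fx': 413.9299921412947, 'fy': 413.9299921412947, 'cx': 322.60280876313453, 'cy': 237.23925029676258, 'dist': array([-0.0722325,  0.       ,  0.       ,  0.       ,  0.       ]), 'world_from_camera': array([[ 2.55836880e-01, -9.25533576e-01, -2.79168572e-01,
         2.11922250e-01],
       [-9.66719527e-01, -2.45212011e-01, -7.29686628e-02,
        -5.13101178e-01],
       [-9.20539678e-04,  2.88545785e-01, -9.57465656e-01,
         3.73093476e-01],
       [ 0.00000000e+00,  0.00000000e+00,  0.00000000e+00,
         1.00000000e+00]])}validation failed for argument at $[0]...
```

View pics/w1.png

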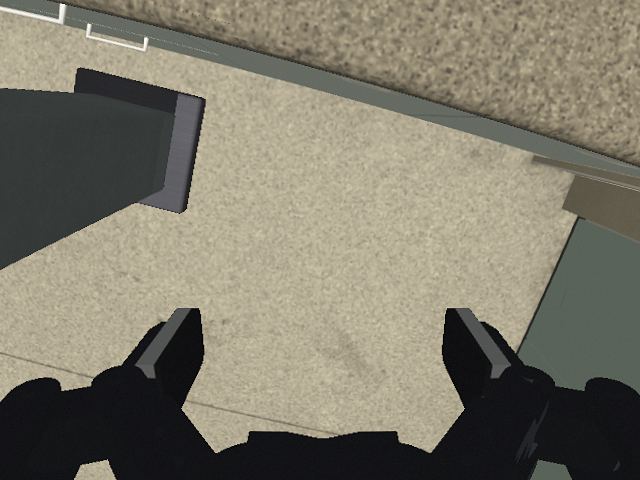

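The picture shows the arm still at the start with the fingers open, because the move was refused. I'll test what row format is accepted.

```bash
python3 -m crank '[{"x":2,"y":3.7,"z":0,"rx":0,"ry":0,"rz":0}]' 1; python3 -m crank --help | head -30
```

```text
time: 0.25
tcp_pos: [0.1597, -0.4974, 0.2555]
ee_rot: [0.001, 0.992, 0.128, -0.001]
force: [0.7, 0.6, -0.3]
opening: 0.0732
finger_force: 0.0invalid input: not JSON, or not a number
```

All six keys are required.

```bash
python3 -m crank '[{"x":2,"y":3.7,"z":0,"rx":0,"ry":0,"rz":0},{"x":2,"y":3.7,"z":0,"rx":0,"ry":0,"rz":0},{"x":2,"y":3.7,"z":0,"rx":0,"ry":0,"rz":0},{"x":2,"y":3.7,"z":0,"rx":0,"ry":0,"rz":0},{"x":2,"y":3.7,"z":0,"rx":0,"ry":0,"rz":0},{"x":2,"y":3.7,"z":0,"rx":0,"ry":0,"rz":0},{"x":2,"y":3.7,"z":0,"rx":0,"ry":0,"rz":0},{"x":2,"y":3.7,"z":0,"rx":0,"ry":0,"rz":0},{"x":2,"y":3.7,"z":0,"rx":0,"ry":0,"rz":0},{"x":2,"y":3.7,"z":0,"rx":0,"ry":0,"rz":0},{"x":2,"y":3.7,"z":0,"rx":0,"ry":0,"rz":0},{"x":2,"y":3.7,"z":0,"rx":0,"ry":0,"rz":0},{"x":2,"y":3.7,"z":0,"rx":0,"ry":0,"rz":0},{"x":2,"y":3.7,"z":0,"rx":0,"ry":0,"rz":0},{"x":2,"y":3.7,"z":0,"rx":0,"ry":0,"rz":0},{"x":2,"y":3.7,"z":0,"rx":0,"ry":0,"rz":0},{"x":2,"y":3.7,"z":0,"rx":0,"ry":0,"rz":0},{"x":0,"y":0,"z":0,"rx":0,"ry":0,"rz":0}]'
python3 - <<'E'
from h import *
s=bot.state();print(s['tcp_pos'],s['ee_rot'],s['force'])
i=imaging.camera_info('wrist');im=imaging.grab_frame('wrist');cv2.imwrite('pics/w2.png',im[:,:,::-1]);np.save('w2.npy',i['world_from_camera'])
E
```

```text
time: 2.05
tcp_pos: [0.5027, 0.1384, 0.2557]
ee_rot: [-0.001, 0.991, 0.132, 0.0]
force: [-0.9, 0.1, 0.5]
opening: -0.0003
finger_force: 0.0
[0.50268326 0.1384178  0.25569607] [-8.74150598e-04  9.91292965e-01  1.31671621e-01  2.76958962e-04] [-0.86993683  0.10544988  0.49860185]
```

View pics/w2.png

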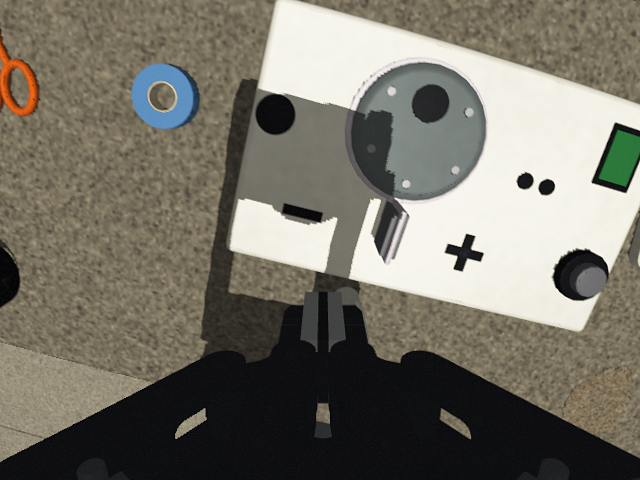

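The wrist view shows the shut fingers, the tab at about (390,230), the cross at (464,252) and the button cap at (591,282). I'll descend left of the tab and triangulate the button from the pictures I already have.

```bash
python3 -m crank '[{"x":0.2,"y":0,"z":-4,"rx":0,"ry":0,"rz":0},{"x":0,"y":0,"z":-4,"rx":0,"ry":0,"rz":0},{"x":0,"y":0,"z":-4,"rx":0,"ry":0,"rz":0},{"x":0,"y":0,"z":-2,"rx":0,"ry":0,"rz":0},{"x":0,"y":0,"z":-1.5,"rx":0,"ry":0,"rz":0},{"x":0,"y":-1,"z":0,"rx":0,"ry":0,"rz":0},{"x":0,"y":0,"z":0,"rx":0,"ry":0,"rz":0}]'
python3 - <<'E'
from h import *
iw=imaging.camera_info('wrist');iw['world_from_camera']=np.load('w2.npy');it=imaging.camera_info('top')
def cap(f,b):
    im=cv2.imread(f).astype(int)[b[1]:b[3],b[0]:b[2]];g=im.mean(2);m=(im.max(2)-im.min(2)<25)&(g>85)&(g<185)
    m=cv2.morphologyEx(m.astype(np.uint8),cv2.MORPH_OPEN,np.ones((3,3)))
    c,a=blob(m>0,0,0,m.shape[1],m.shape[0]);return c+[b[0],b[1]],a
cw,a1=cap('pics/w2.png',(555,250,610,302));ct,a2=cap('pics/top0.png',(364,229,386,250));print(cw,a1,ct,a2)
for z in(.06,.065,.07,.075,.08,.085,.09):print(z,ray(iw,[cw],z)[0][:2].round(4),ray(it,[ct],z)[0][:2].round(4))
print('wrist cross',ray(iw,[[464,252]],.052)[0])
E
```

```text
time: 2.8
tcp_pos: [0.5031, 0.1226, 0.1016]
ee_rot: [0.0, 0.992, 0.129, -0.0]
force: [0.7, -0.0, -0.3]
opening: 0.0
finger_force: 0.0
[590.91053391 281.75613276] 693 [375.51333333 238.93333333] 150
0.06 [ 0.5032 -0.0968] [ 0.5081 -0.0869]
0.065 [ 0.5043 -0.0927] [ 0.5075 -0.0862]
0.07 [ 0.5054 -0.0887] [ 0.5069 -0.0856]
0.075 [ 0.5065 -0.0846] [ 0.5063 -0.0849]
0.08 [ 0.5077 -0.0806] [ 0.5057 -0.0842]
0.085 [ 0.5088 -0.0765] [ 0.505  -0.0835]
0.09 [ 0.5099 -0.0725] [ 0.5044 -0.0828]
wrist cross [0.4978914  0.01571689 0.052     ]
```

The button top is at (0.506, -0.085, 0.075). Now I push the tab, turning the tool along with it.

```bash
python3 -m crank '[{"x":0.2,"y":-0.8,"z":0,"rx":0,"ry":0,"rz":2},{"x":0,"y":-0.8,"z":0,"rx":0,"ry":0,"rz":3},{"x":0,"y":-0.8,"z":0,"rx":0,"ry":0,"rz":3},{"x":0,"y":-0.8,"z":0,"rx":0,"ry":0,"rz":3},{"x":0,"y":-0.8,"z":0,"rx":0,"ry":0,"rz":3},{"x":0.1,"y":-0.8,"z":0,"rx":0,"ry":0,"rz":3},{"x":0.2,"y":-0.6,"z":0,"rx":0,"ry":0,"rz":3},{"x":0,"y":0,"z":0,"rx":0,"ry":0,"rz":0},{"x":0,"y":0,"z":0,"rx":0,"ry":0,"rz":0}]'
python3 - <<'E'
from h import *
im=imaging.grab_frame('wrist');np.save('w3.npy',imaging.camera_info('wrist')['world_from_camera']);t=imaging.grab_frame('top')
cv2.imwrite('pics/w3.png',im[:,:,::-1]);cv2.imwrite('pics/t3.png',t[:,:,::-1])
cv2.imwrite('pics/v3.png',np.hstack([cv2.resize(im[:,:,::-1],(400,300)),cv2.resize(t[165:300,225:395,::-1],(400,300),interpolation=cv2.INTER_CUBIC)]))
E
```

```text
time: 3.7
tcp_pos: [0.5089, 0.07, 0.1024]
ee_rot: [0.0, 0.954, 0.299, 0.001]
force: [0.2, 1.2, -0.7]
opening: -0.0001
finger_force: 0.0
```

View pics/v3.png

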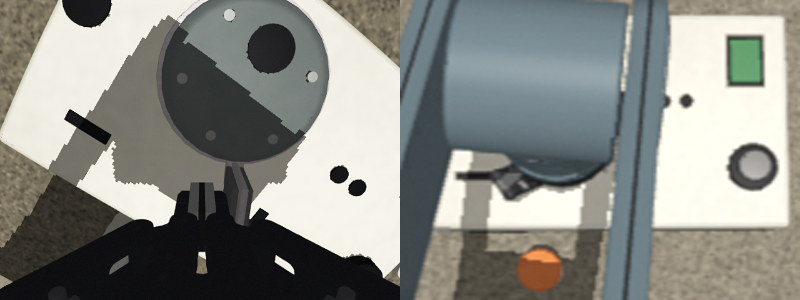

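The left half (wrist view) shows the tab beside the fingers with its top near (240,180). The top view is blocked by the arm. I'll crop the wrist picture for the tab angle.

Run:
```python
import cv2
im=cv2.imread('pics/w3.png')[240:380,270:470];cv2.imwrite('pics/w3c.png',cv2.resize(im,(800,560),interpolation=cv2.INTER_CUBIC))
```

```text
(no output)
```

View pics/w3c.png

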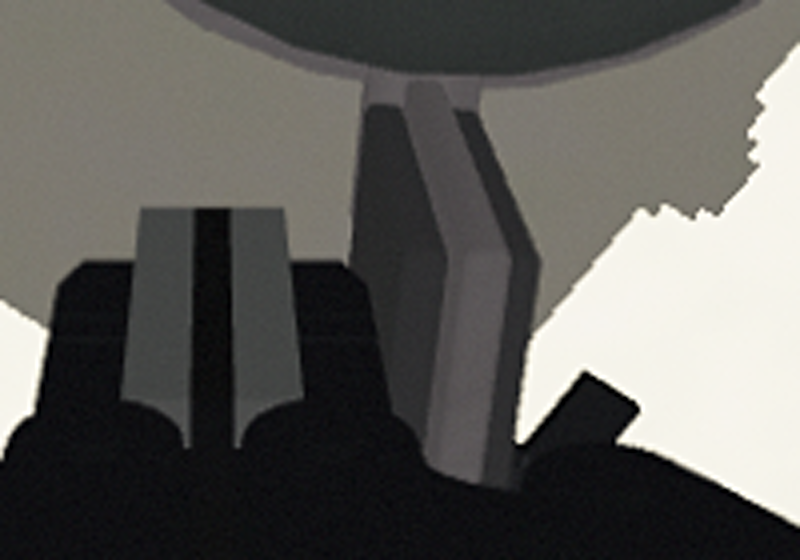

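The tab's top face runs from (480,255) to (455,475) in the crop, i.e. about (390,304) to (384,358) in the full wrist picture.

Run:
```python
from h import *
i=imaging.camera_info('wrist');i['world_from_camera']=np.load('w3.npy')
ax=np.array([.57864,.08798]);y=.01747
def rel(p,z):
    w=ray(i,[p],z)[0][:2];v=w-ax;return w.round(4),'r',np.hypot(*v).round(4),'q',(np.arctan2(-v[1],-v[0])-y).round(4)
f=lambda u,v:(270+u/4,240+v/4)
print(rel(f(478,256),.1));print(rel(f(465,430),.1));print(rel(f(427,90),.055))
s=bot.state();print(s['tcp_pos'],s['ee_rot'],s['force'])
```

```text
(array([0.5329, 0.0606]), 'r', np.float64(0.0533), 'q', np.float64(0.522))
(array([0.5197, 0.0518]), 'r', np.float64(0.0692), 'q', np.float64(0.5334))
(array([0.5318, 0.0578]), 'r', np.float64(0.0557), 'q', np.float64(0.5554))
[0.50858458 0.07035174 0.10194802] [2.41461532e-04 9.54202137e-01 2.99162033e-01 5.50027739e-04] [ 0.39343592 -0.28220457 -0.9322643 ]
```

q ≈ 0.53, so 0.17 rad remains.

```bash
python3 -m crank '[{"x":0.1,"y":-0.4,"z":0,"rx":0,"ry":0,"rz":2},{"x":0.15,"y":-0.4,"z":0,"rx":0,"ry":0,"rz":2},{"x":0.15,"y":-0.35,"z":0,"rx":0,"ry":0,"rz":2},{"x":0,"y":0,"z":0,"rx":0,"ry":0,"rz":0},{"x":0,"y":0,"z":0,"rx":0,"ry":0,"rz":0}]'
python3 - <<'E'
from h import *
s=bot.state();print(s['tcp_pos'],s['ee_rot'])
i=imaging.camera_info('wrist');np.save('w4.npy',i['world_from_camera']);im=imaging.grab_frame('wrist');cv2.imwrite('pics/w4.png',im[:,:,::-1])
cv2.imwrite('pics/w4c.png',cv2.resize(im[240:380,270:470,::-1],(800,560),interpolation=cv2.INTER_CUBIC))
E
```

```text
time: 4.3
tcp_pos: [0.5123, 0.0591, 0.1014]
ee_rot: [0.0, 0.937, 0.349, 0.0]
force: [0.3, -0.1, 0.5]
opening: -0.0003
finger_force: 0.0
[0.51229939 0.05907734 0.10141897] [9.43432871e-05 9.37223233e-01 3.48729980e-01 5.53614121e-05]
```

View pics/w4c.png

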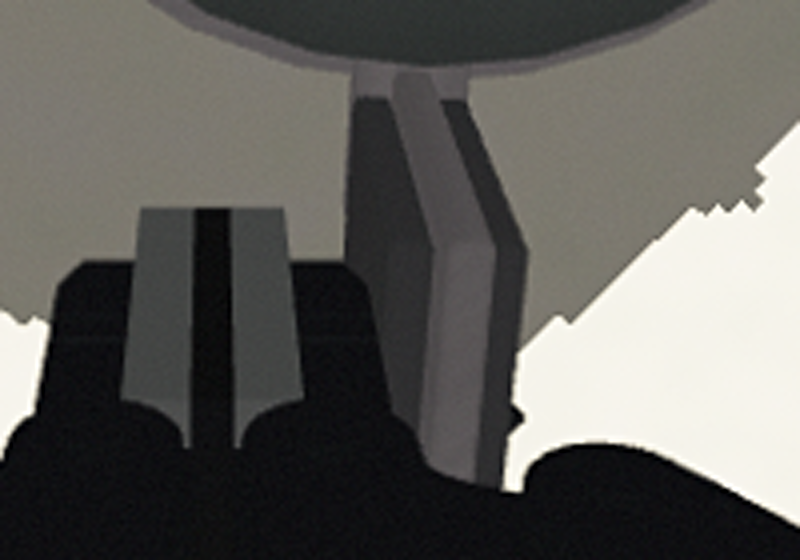

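The inner top end is now at about (464,248) in the crop and the top face middle at about (455,430).

Run:
```python
from h import *
i=imaging.camera_info('wrist');i['world_from_camera']=np.load('w4.npy')
ax=np.array([.57864,.08798]);y=.01747
for u,v,z in((464,248,.1),(455,430,.1),(415,80,.055)):
    w=ray(i,[(270+u/4,240+v/4)],z)[0][:2]-ax;print(np.hypot(*w).round(4),(np.arctan2(-w[1],-w[0])-y).round(4))
```

```text
0.0537 0.6728
0.0702 0.6786
0.0559 0.701
```

q ≈ 0.68. A 1.3 mm nudge, then back away from the tab, rise and move toward the button.

```bash
python3 -m crank '[{"x":0.08,"y":-0.1,"z":0,"rx":0,"ry":0,"rz":0},{"x":0,"y":0,"z":0,"rx":0,"ry":0,"rz":0},{"x":0,"y":0,"z":0,"rx":0,"ry":0,"rz":0},{"x":-0.6,"y":0.8,"z":0,"rx":0,"ry":0,"rz":0},{"x":-0.6,"y":0.8,"z":0,"rx":0,"ry":0,"rz":0},{"x":0,"y":0,"z":3,"rx":0,"ry":0,"rz":0},{"x":0,"y":0,"z":4,"rx":0,"ry":0,"rz":0},{"x":0,"y":-1,"z":4,"rx":0,"ry":0,"rz":0},{"x":0,"y":-3,"z":3,"rx":0,"ry":0,"rz":0},{"x":0,"y":-4,"z":0,"rx":0,"ry":0,"rz":0},{"x":0,"y":-4,"z":0,"rx":0,"ry":0,"rz":0},{"x":0,"y":-4,"z":0,"rx":0,"ry":0,"rz":0},{"x":0,"y":0,"z":0,"rx":0,"ry":0,"rz":0},{"x":0,"y":0,"z":0,"rx":0,"ry":0,"rz":0}]'
python3 - <<'E'
from h import *
s=bot.state();print(s['tcp_pos'],s['ee_rot'])
i=imaging.camera_info('wrist');np.save('w5.npy',i['world_from_camera']);im=imaging.grab_frame('wrist');cv2.imwrite('pics/w5.png',im[:,:,::-1])
cv2.imwrite('pics/t5.png',imaging.grab_frame('top')[:,:,::-1])
E
```

```text
time: 5.75
tcp_pos: [0.5007, -0.0861, 0.2411]
ee_rot: [-0.0, 0.937, 0.348, -0.0]
force: [0.5, 1.2, 0.4]
opening: 0.0001
finger_force: 0.0
[ 0.50066499 -0.08612421  0.24108054] [-3.78598222e-04  9.37387278e-01  3.48288576e-01 -1.23459439e-04]
```

View pics/w5.png

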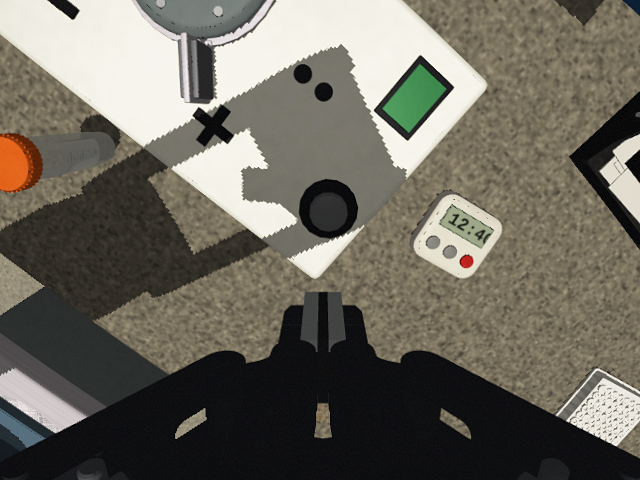

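The wrist view shows the tab at about (195,70) pointing near the cross at (213,124), the button at (328,208), and the tube and timer undisturbed. I'll check the tab angle from pixel profiles.

Run:
```python
from h import *
im=cv2.imread('pics/w5.png');g=im.mean(2).astype(int)
for r in(36,44,52,60,68,76,84,92,98,102,106):print(r,g[r,172:220].tolist())
i=imaging.camera_info('wrist');i['world_from_camera']=np.load('w5.npy')
ax=np.array([.57864,.08798])
c,_=blob(im.max(2)<60,190,104,236,148);w=ray(i,[c],.052)[0];v=w[:2]-ax;print('cross',c,w,np.hypot(*v),np.arctan2(-v[1],-v[0])-.01747)
c,_=blob(im.max(2)<90,298,178,360,240);print('button+housing',ray(i,[c],.07))
```

```text
36 [222, 222, 222, 224, 225, 227, 226, 228, 196, 195, 202, 214, 223, 220, 159, 73, 68, 70, 71, 70, 74, 81, 84, 86, 89, 82, 87, 94, 93, 82, 73, 81, 88, 86, 86, 82, 81, 79, 75, 76, 72, 70, 67, 65, 60, 65, 62, 83]
44 [242, 242, 242, 243, 245, 225, 105, 113, 120, 163, 206, 213, 222, 226, 192, 121, 69, 70, 81, 102, 115, 124, 135, 132, 92, 44, 37, 39, 39, 37, 33, 43, 59, 134, 207, 143, 91, 164, 221, 173, 198, 232, 227, 217, 204, 194, 174, 159]
52 [242, 242, 242, 242, 244, 242, 143, 105, 119, 153, 198, 209, 218, 225, 208, 142, 77, 68, 63, 83, 112, 123, 133, 143, 111, 56, 34, 39, 41, 39, 37, 41, 39, 38, 39, 40, 37, 39, 39, 48, 68, 97, 105, 182, 240, 243, 242, 242]
60 [243, 242, 242, 242, 243, 244, 207, 119, 117, 127, 176, 208, 218, 229, 229, 180, 91, 73, 76, 63, 90, 123, 131, 142, 122, 59, 39, 39, 39, 39, 42, 38, 38, 41, 40, 39, 36, 38, 39, 40, 64, 90, 111, 108, 177, 244, 243, 243]
68 [242, 242, 243, 242, 243, 245, 229, 141, 112, 125, 167, 204, 216, 225, 238, 193, 86, 69, 70, 73, 98, 119, 129, 142, 136, 96, 47, 35, 40, 41, 40, 37, 36, 41, 38, 38, 40, 36, 40, 33, 81, 82, 169, 252, 245, 243, 2
[... 839 characters left out ...]
3, 44, 43, 41, 40, 35, 30, 45, 170, 228, 157, 155, 234, 245, 243]
102 [242, 242, 243, 243, 243, 242, 243, 243, 243, 243, 243, 245, 223, 176, 159, 154, 154, 135, 100, 94, 87, 87, 83, 80, 77, 70, 68, 66, 67, 71, 68, 68, 68, 67, 69, 69, 62, 103, 207, 245, 244, 243, 242, 243, 242, 242, 243, 244]
106 [243, 242, 243, 243, 243, 243, 243, 243, 243, 243, 243, 243, 243, 243, 243, 243, 243, 243, 243, 242, 243, 243, 243, 244, 244, 245, 233, 242, 249, 245, 244, 244, 244, 243, 244, 243, 243, 243, 243, 242, 244, 245, 213, 178, 238, 247, 190, 108]
cross [212.84027778 125.11226852] [0.49815444 0.01608596 0.052     ] 0.10791977759799701 0.7116053859314039
button+housing [[ 0.50856416 -0.08451319  0.07      ]]
```

Run:
```python
from h import *
i=imaging.camera_info('wrist');i['world_from_camera']=np.load('w5.npy');ax=np.array([.57864,.08798])
p=[(183.9,44),(184.1,52),(184.7,60),(184.9,68),(185.5,76),(185.9,84),(186.2,92)]
w=ray(i,p,.1)[:,:2];v=w-ax;print(np.hypot(*v.T).round(4),(np.arctan2(-v[:,1],-v[:,0])-.01747).round(3))
d=w[-1]-w[0];print('line dir q',np.arctan2(-d[1],-d[0])-.01747)
```

```text
[0.06   0.0644 0.0689 0.0734 0.0779 0.0825 0.0871] [0.696 0.693 0.693 0.69  0.691 0.689 0.688]
line dir q 0.6689318309975117
```

The tab is at q ≈ 0.69, within about 1–2 mm of the mark's centre. Now the button.

```bash
python3 -m crank '[{"x":0.6,"y":0.1,"z":-3,"rx":0,"ry":0,"rz":0},{"x":0,"y":0,"z":-3,"rx":0,"ry":0,"rz":0},{"x":0,"y":0,"z":-3,"rx":0,"ry":0,"rz":0},{"x":0,"y":0,"z":-2,"rx":0,"ry":0,"rz":0},{"x":0,"y":0,"z":-1.5,"rx":0,"ry":0,"rz":0},{"x":0,"y":0,"z":0,"rx":0,"ry":0,"rz":0},{"x":0,"y":0,"z":0,"rx":0,"ry":0,"rz":0}]'
python3 -m crank '[{"x":0,"y":0,"z":-0.5,"rx":0,"ry":0,"rz":0},{"x":0,"y":0,"z":-0.5,"rx":0,"ry":0,"rz":0},{"x":0,"y":0,"z":-0.3,"rx":0,"ry":0,"rz":0},{"x":0,"y":0,"z":0,"rx":0,"ry":0,"rz":0},{"x":0,"y":0,"z":0,"rx":0,"ry":0,"rz":0}]'
```

```text
time: 6.55
tcp_pos: [0.5072, -0.0839, 0.1166]
ee_rot: [-0.0, 0.937, 0.35, -0.0]
force: [0.3, -0.3, 1.2]
opening: 0.0002
finger_force: 0.0
time: 7.05
tcp_pos: [0.5071, -0.0852, 0.1034]
ee_rot: [0.0, 0.937, 0.349, 0.0]
force: [-0.4, -0.2, -0.2]
opening: -0.0002
finger_force: 0.0
```

```bash
for k in 1 2 3; do python3 -m crank '[{"x":0,"y":0,"z":-0.2,"rx":0,"ry":0,"rz":0},{"x":0,"y":0,"z":-0.1,"rx":0,"ry":0,"rz":0},{"x":0,"y":0,"z":0,"rx":0,"ry":0,"rz":0}]' | grep -E "tcp|^force"; done
```

```text
tcp_pos: [0.507, -0.0851, 0.1002]
force: [0.3, -0.1, 0.5]
tcp_pos: [0.5071, -0.085, 0.0972]
force: [0.1, -0.6, 0.2]
tcp_pos: [0.5072, -0.0851, 0.0944]
force: [-0.7, 0.1, 2.7]
```

```bash
python3 -m crank '[{"x":0,"y":0,"z":-0.2,"rx":0,"ry":0,"rz":0},{"x":0,"y":0,"z":-0.1,"rx":0,"ry":0,"rz":0},{"x":0,"y":0,"z":0,"rx":0,"ry":0,"rz":0}]' | grep -E "tcp|^force"; python3 -m crank '[{"x":0,"y":0,"z":-0.1,"rx":0,"ry":0,"rz":0},{"x":0,"y":0,"z":-0.1,"rx":0,"ry":0,"rz":0},{"x":0,"y":0,"z":0,"rx":0,"ry":0,"rz":0}]' | grep -E "tcp|^force"
```

```text
tcp_pos: [0.5072, -0.0851, 0.0914]
force: [-1.4, -0.2, 4.2]
tcp_pos: [0.5073, -0.0851, 0.0908]
force: [-4.3, 1.4, 17.0]
```

The hard stop came after about 6 mm of travel (17 N). A slight extra press for certainty, then lift straight off.

```bash
python3 -m crank '[{"x":0,"y":0,"z":-0.05,"rx":0,"ry":0,"rz":0},{"x":0,"y":0,"z":0,"rx":0,"ry":0,"rz":0}]' | grep -E "tcp|^force"; python3 -m crank '[{"x":0,"y":0,"z":0.5,"rx":0,"ry":0,"rz":0},{"x":0,"y":0,"z":1,"rx":0,"ry":0,"rz":0},{"x":0,"y":0,"z":3,"rx":0,"ry":0,"rz":0},{"x":0,"y":0,"z":4,"rx":0,"ry":0,"rz":0},{"x":0,"y":0,"z":4,"rx":0,"ry":0,"rz":0},{"x":0,"y":-3,"z":3,"rx":0,"ry":0,"rz":0},{"x":-2,"y":-4,"z":0,"rx":0,"ry":0,"rz":0},{"x":-2,"y":-4,"z":0,"rx":0,"ry":0,"rz":0},{"x":-2,"y":-4,"z":0,"rx":0,"ry":0,"rz":0},{"x":-2,"y":-4,"z":0,"rx":0,"ry":0,"rz":0},{"x":-2,"y":-4,"z":0,"rx":0,"ry":0,"rz":0},{"x":-2,"y":-4,"z":0,"rx":0,"ry":0,"rz":0},{"x":0,"y":0,"z":0,"rx":0,"ry":0,"rz":0},{"x":0,"y":0,"z":0,"rx":0,"ry":0,"rz":0}]'
python3 - <<'E'
from h import *
t=imaging.grab_frame('top')[:,:,::-1];cv2.imwrite('pics/t6.png',t);cv2.imwrite('pics/t6c.png',cv2.resize(t[165:305,175:445],(800,415),interpolation=cv2.INTER_CUBIC))
E
```

```text
tcp_pos: [0.5073, -0.0851, 0.0908]
force: [-5.9, 2.2, 19.7]
time: 10.15
tcp_pos: [0.3864, -0.3556, 0.2434]
ee_rot: [-0.001, 0.938, 0.348, 0.0]
force: [-0.0, -0.2, 0.4]
opening: -0.0001
finger_force: 0.0
```

View pics/t6c.png

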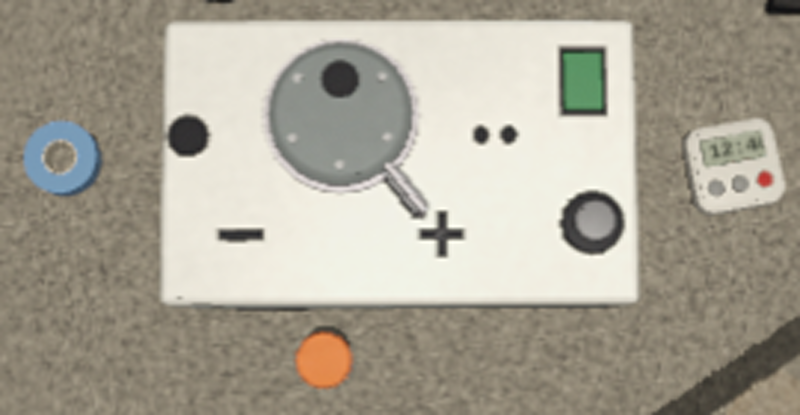

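The crop shows the tab at (405,190) pointing at the cross (442,233), the button cap at (594,220) back up, and the tube, tape and timer where they were.

```bash
python3 -c "
from plant import bot
print(bot.job_done())"
```

```text
the job is handed in; nothing more can be done
None
```

The selector tab was pushed to the cross (measured at about 0.69 rad, mark at 0.70), then the start button was pressed to its stop and released; the tube, tape and timer were not moved, and the job was handed in at about 10 s.

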